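# Grind spice in the press-to-run mill and hold the cup ready to open

### The arm

A 6-joint arm with a two-finger parallel gripper is mounted at the origin on a cart in front of the work surface, level with it; the furniture and walls round the work are solid. World frame = base frame: x ahead of the robot, y to its left, z up, the work surface at z = 0. Lengths are in mm, angles in rad, forces in N, time in s.
With the tool pointing down it reaches from about 275 to 750 mm from the base axis. Payload 10.2 kg.
Tool frame: the origin (TCP) lies midway between the tips of the shut fingers; the grasp point (between the pads) lies grip_depth behind it (grip_depth is the distance from the TCP to the grasp point, in mm); z points along the fingers, y is the line along which they close (so a half turn about z gives the same grasp; the last joint's range is limited). The gripper opens to 85 mm and grips with 20 to 120 N. Pads are 22 mm wide; open, the fingers measure 114 mm over their backs; the gripper's body (76 mm by 85 mm) begins 54 mm behind the grasp point. The pads swing forward as they close: fully open they stand 13 mm farther back than shut.
Start: joints at [0.991, 0.313, 1.498, -0, 1.331, -0.223], TCP at [183.383, 491.936, 192.294] pointing down, gripper open.
Joint ranges: [-2.94, 2.94], [-0.97, 2.17], [0.19, 2.56], [-1.23, 4.37], [0.02, 3.11], [-2.88, 2.88]. Speed limits (rad/s): [2.39, 2.39, 3.01, 3.14, 3.14, 3.14].

### API

Orientations are given as a unit quaternion [w, x, y, z].
In Python, from rig import * gives the robot as it stands.
- The arm moves only by the tool servo_tool, never from a script. Its argument "commands" is a list of rows, each a list of 3 entries, a list of its own where there are three numbers: the gripper command: -1 is fully open, 1 is shut, values between are in proportion, then the shift along the tool's x, y, z in m, then the turn, a rotation vector about the tool's x, y, z in units of 6 degrees (1.0 is 6 degrees). In form: [[grip, [dx, dy, dz], [ax, ay, az]], ...]. A call has 1 to 10 rows; each row shifts and turns the commanded pose from where the row before left it, along the tool's axes as they then stand; what a row does not reach is not made up. A row lasts 1/12 s, in which the tool goes at most 41.7 mm and 7.16 degrees, less where a joint would pass 70% of its speed; a pose out of reach is approached as far as the arm can. A call is refused whole if a number of a shift passes 0.0417 or a number of a turn 1, either way. A call with a gripper value outside its range is refused whole. The fingers move at their own pace and stop on an object; "squeeze" is the grip in N (left out, the last holds). Time passes only in rows, so rows that do not move let the fingers close. It gives the time, the measured TCP pose, the force, the opening and the grip force at its end, in the units of the state.
- sense(): the state, without advancing time (a new reading comes with each control period).
- capture(name): name is "side" or "top" or "wrist"; returns a dict with "pixels" (420x560x3 uint8, red, green, blue), "z_map" (420x560 float32, mm along the optical axis (not along the pixel's ray), 0 where there is no reading), "fx", "fy", "cx", "cy" (pixels), "distortion" ([k1, k2, p1, p2, k3] as OpenCV has them; the pictures are not rectified), "rvec" (rotation vector, rad) and "tvec" (3), from world to camera coordinates, as OpenCV has them; the wrist camera has in their place "T_tool_cam" (4x4, takes a point from camera to tool coordinates, whose origin is the TCP and whose axes are the flange's). Camera axes: x right, y down, z forward; pixel columns grow to the right and rows downward; lengths in mm; the calibration is good to about 2 mm. A picture is of the moment at which its call begins: read the wrist's pose just before it.
- finish_job(): hands the job in; it is judged then, once.
The state is a dict: "time_s": time; "joints": joint angles; "dq": joint speeds; "tau": joint torques, N m; "eef_pos": TCP position; "ee_rot": TCP orientation; "force": force on the tool from outside, world axes, zero at the start; "wrist_torque": the same for the moment, N m; "grip_width": opening from 0.0 (shut) to 1.0 (fully open); "grip_force": force on a finger pad.
Only numpy, scipy, OpenCV 4.12 (cv2) and the standard library are available. Lean on these libraries where they do the work, as an engineer would, in place of code of your own. Each camera call takes 0.05 s, during which the arm holds its last target. There are 200 camera calls.

### The job

Grind the spice for the gravy: stand the steel grinding cup, black blade end down, in the well of the mill base and press it all the way down, keeping it fully down for about two seconds so that the mill runs. Then draw the cup up out of the well, turn it on its side, roughly level, so that the ground spice drops off the blades, and finish still holding it like that, well up above the worktop and clear of everything, so that I can unscrew the blade end. Do not drop the cup, and leave the other things where they stand.

Things in the scene. Friction and masses are not known exactly. Their poses are not given: they have to be found in the camera images.
- cup: The grinding cup: closed round canister 150 mm tall, 0.32 kg, standing on the worktop blade end down. Origin: centre of its underside (blade end); z runs along it to the closed steel end. From the underside: black nose 60 mm in diameter to 41 mm (lower edge bevelled 4 x 5 mm), black ribbed collar 70 mm in diameter to 56 mm, thin orange seal, then the steel barrel.
- cup_grip (a point): Middle of the cup's steel barrel, where it is best gripped: on the axis, 98 mm from the underside. The barrel is plain, 56 mm in diameter, from 59 to 138 mm above the underside, with a rounded end at 150 mm. The cup's centre of mass is about 73 mm from its underside. Round, so yaw does not matter.
- mill_base: Cordless mill base: dark grey, round, 117 mm in diameter, 90 mm tall, with polished steel rim and green lamp, fixed to the worktop. Origin: centre of its underside, z up. The well in its top is 65 mm in diameter and takes the cup's nose with 2.5 mm clearance all round; 30 mm below the rim lies the sprung drive plate, 56 mm in diameter.
- mill_mouth (a point): Centre of the well's mouth, level with the rim, 90 mm above the worktop.
- mill_plate (a joint): Travel of the sprung drive plate: 0 = up, 0.008 m = fully down on its stop, where the mill runs. It starts to move at about 8 N and takes 14 N in all to reach the stop (the cup's weight gives 3 N). Underside of a cup standing on it: 60 mm above the worktop with the plate up, 52 mm fully down; the collar never touches the rim.
- mug: Mug, dark upper half and white below, 82 mm in diameter, 111 mm over its handle, 97 mm tall. Origin: centre of its underside. A bystander.
- tin: Food tin with green label, 75 mm in diameter, 58 mm tall. Origin: centre of its underside. A bystander.
- peas_bowl: Flowered bowl of peas, 217 x 205 x 99 mm. Origin: centre of its underside. A bystander.
- gravy_bowl: White bowl of gravy with a spoon in it, 171 x 190 x 78 mm. Origin: centre of its underside. A bystander.
- red_jar: Spice jar with red cap, 45 mm in diameter, 106 mm tall. Origin: centre of its underside. A bystander.
- dark_jar: Spice jar with black cap, 44 mm in diameter, 105 mm tall. Origin: centre of its underside. A bystander.
- salt: Salt shaker, 44 mm in diameter, 90 mm tall. Origin: centre of its underside. A bystander.
- oil: Oil bottle with black cap, 64 mm in diameter, 212 mm tall, at the back. Origin: centre of its underside. A bystander.
- wine: Bottle with red cap, 58 mm in diameter, 271 mm tall, at the back. Origin: centre of its underside. A bystander.
- board: Bamboo cutting board, 417 mm wide, 272 mm high, 18 mm thick, fixed, leaning on the back wall behind the mill. Origin: centre of its back face. An obstacle.
Mind the look-alikes: they are no part of the job. What is shaped like the mill_base but purple or turquoise is not meant.

How it is judged:
By the outcome, as a careful person would: the job done as asked, in the order asked, and still so for the second after the job is handed in, while the arm keeps its last pose, push and grip.
It also fails if it takes over 51 s, if anything falls off the work surface, if the arm or the gripper's body presses on something with over 40 N, if the wrist force passes 120 N, or if a joint passes its speed limit or range.

## Working session

There is one attempt and no reset: what is moved stays moved. The work goes in short steps, Python scripts to look and compute and a tool call to move; the robot and the scene stay as the last step left them, time stands still between calls to the robot, and variables do not carry over. Pictures are saved under pics/ and viewed, at most 10 in all, crops included, and the job is handed in when it is done.

Besides the shell and the picture viewer there is one more tool, called after "Emit:" as name([rows], argument=value, ...), one row to a line, values as JSON. servo_tool: Moves the arm, as the interface text tells. Its arguments: {"type":"object","properties":{"commands":{"type":"array"},"squeeze":{"type":"number"}},"required":["commands"]}

```bash
mkdir -p pics; ls; cat > h.py <<'E'
from rig import *
import numpy as np, cv2
from scipy.spatial.transform import Rotation as R
def snap(name):
    s=sense(); c=capture(name); np.savez(f'{name}.npz',**c,eef=s['eef_pos'],rot=s['ee_rot'])
    return c
def save(name,fn): 
    c=snap(name); cv2.imwrite(fn,c['pixels'][:,:,::-1]); return c
def load(name): return np.load(f'{name}.npz')
def cloud(c):
    z=c['z_map']; h,w=z.shape
    u,v=np.meshgrid(np.arange(w),np.arange(h))
    K=np.array([[c['fx'],0,c['cx']],[0,c['fy'],c['cy']],[0,0,1.]],float)
    p=cv2.undistortPoints(np.stack([u,v],-1).reshape(-1,1,2).astype(float),K,np.array(c['distortion'],float)).reshape(h,w,2)
    P=np.dstack([p*z[...,None],z])
    if 'rvec' in c:
        M=cv2.Rodrigues(np.array(c['rvec'],float))[0]; P=(P-np.array(c['tvec']).ravel())@M
    else:
        T=c['T_tool_cam']; q=c['rot']; P=P@T[:3,:3].T+T[:3,3]; P=P@R.from_quat(np.roll(q,-1)).as_matrix().T+c['eef']
    P[z==0]=np.nan
    return P
E
python3 - <<'E'
from h import *
print(sense())
import rig; print([x for x in dir(rig) if x[0]!='_'])
a=save('side','pics/side1.png'); b=save('top','pics/top1.png')
E
```

```text
pics
{'time_s': 0.0, 'joints': array([ 9.90606662e-01,  3.13469760e-01,  1.49842379e+00, -3.23848783e-05,
        1.33101619e+00, -2.23424234e-01]), 'dq': array([ 0.00076029,  0.00017685, -0.00140139,  0.00036761,  0.00205055,
        0.00158426]), 'tau': array([ 1.58548746e-04, -4.12265396e+01, -2.59740740e+01, -1.56199385e-04,
        4.16933544e-03, -6.40763687e-06]), 'eef_pos': array([183.21304424, 491.66569116, 191.7300089 ]), 'ee_rot': array([-2.43070182e-04,  1.77434351e-01,  9.84132418e-01, -6.12244211e-04]), 'force': array([ 0.56192694, -0.04900448, -0.03790919]), 'wrist_torque': array([ 0.00078899, -0.02080816, -0.00530155]), 'grip_force': 0.0, 'grip_width': 1.0050154870257446}
['PlanningError', 'capture', 'finish_job', 'grip_depth', 'sense']
```

View pics/side1.png

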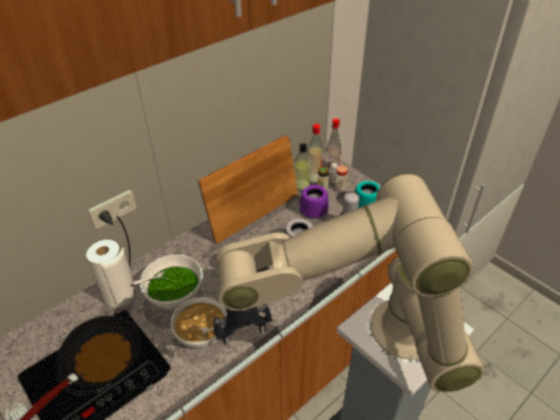

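View pics/top1.png

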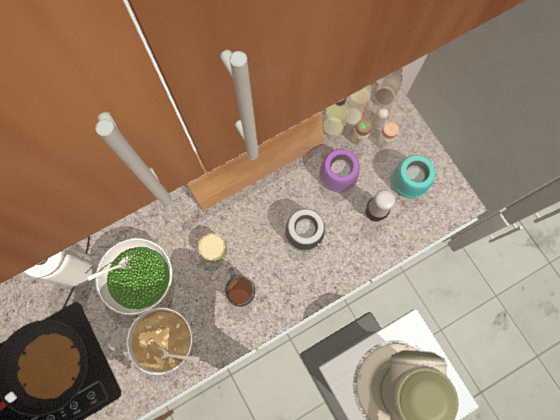

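The top view shows the grey mill at about (305,230), and the cup (steel top, dark collar) at about (383,203). The purple and turquoise decoys, mug, tin and bowls are also visible. I'll measure from the clouds.

```bash
python3 - <<'E'
from h import *
print(grip_depth if not callable(grip_depth) else [grip_depth(x) for x in (0,.66,1)])
t=load('top');P=cloud(t);s=load('side');S=cloud(s)
for u,v in [(305,230),(305,212),(383,200),(378,212),(340,170),(413,177),(211,248),(240,290),(160,340),(135,280),(390,130),(363,128),(250,270),(330,250)]: print((u,v),P[v,u].round())
for nm,Q in(('top',P),('side',S)):
  Q=Q.reshape(-1,3)
  # objects
  m=(Q[:,2]>15)&(Q[:,2]<400)&(Q[:,0]>100)&(Q[:,0]<900)&(abs(Q[:,1])<800); print(nm,m.sum())
I=cv2.resize(t['pixels'][90:330,180:460,::-1],None,fx=2.8,fy=2.5,interpolation=cv2.INTER_CUBIC)
cv2.imwrite('pics/topc.png',I)
# project side into top? print cup region
for nm,Q in(('top',P),('side',S)):
  c=P[200,383]; q=Q.reshape(-1,3); d=np.hypot(*(q[:,:2]-c[:2]).T); 
  for lo,hi in((20,40),(42,58),(60,100),(100,140),(140,148),(148,160)):
    k=(d<60)&(q[:,2]>lo)&(q[:,2]<hi)
    if k.sum()>3: print(nm,lo,hi,k.sum(),q[k].mean(0).round(1),q[k].min(0).round(),q[k].max(0).round())
  c=P[212,305]; d=np.hypot(*(q[:,:2]-c[:2]).T); k=(d<130)&(q[:,2]>84)&(q[:,2]<100); print(nm,'mill',k.sum(),q[k].min(0),q[k].max(0))
E
```

```text
18.700000000000003
(305, 230) [485.   4.  62.]
(305, 212) [525. -18.  91.]
(383, 200) [ 438. -204.  150.]
(378, 212) [ 422. -189.  102.]
(340, 170) [ 587. -174.   62.]
(413, 177) [ 463. -342.   66.]
(211, 248) [575. 256.  52.]
(240, 290) [435. 242.  31.]
(160, 340) [424. 491.  51.]
(135, 280) [597. 475.  67.]
(390, 130) [ 606. -346.  110.]
(363, 128) [ 652. -286.  101.]
(250, 270) [474. 191.  -2.]
(330, 250) [408. -37.   5.]
top 43925
side 58631
top 20 40 19 [ 431.3 -185.7   25.3] [ 410. -203.   21.] [ 453. -180.   33.]
top 42 58 85 [ 433.4 -194.8   54. ] [ 406. -238.   43.] [ 472. -176.   58.]
top 60 100 95 [ 430.8 -191.2   77.9] [ 408. -226.   60.] [ 472. -178.   99.]
top 100 140 98 [ 432.1 -191.   120.4] [ 411. -223.  100.] [ 466. -182.  140.]
top 140 148 137 [ 437.1 -205.8  145.1] [ 412. -236.  140.] [ 466. -183.  148.]
top 148 160 185 [ 438.6 -209.6  150.7] [ 414. -234.  148.] [ 461. -183.  156.]
top mill 635 [ 440.77844557 -145.05046825   84.0070722 ] [593.65482221  50.38561741  98.76625645]
side 60 100 24 [ 444.  -188.1   87.1] [ 418. -230.   70.] [ 461. -182.   97.]
side 100 140 127 [ 426.7 -193.3  120.8] [ 408. -224.  101.] [ 459. -179.  140.]
side 140 148 48 [ 431.2 -200.3  144.8] [ 409. -236.  140.] [ 462. -181.  148.]
side 148 160 79 [ 435.8 -206.9  151.9] [ 412. -230.  148.] [ 462. -183.  157.]
side mill 192 [ 463.41614789 -144.36257605   84.02049255] [599.24813895  52.3677014   99.84439733]
```

View pics/topc.png

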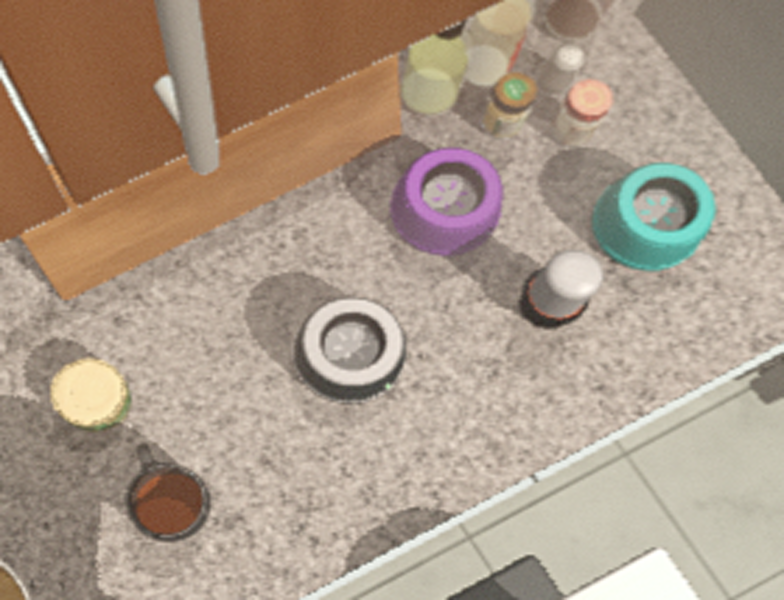

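The enlarged crop shows the upright cup with the steel end up, at crop (560,285). The mill's steel rim is at crop (352,342). I'll move up, turn the tool, and go over the mill for a wrist view.

Emit:
servo_tool([
  [-1, [0, 0, -0.013], [0, 0, 1]],
  [-1, [0, 0, -0.013], [0, 0, 1]],
  [-1, [0, 0, -0.013], [0, 0, 1]],
  [-1, [0, 0, -0.013], [0, 0, 1]],
  [-1, [0, 0, -0.013], [0, 0, 1]],
  [-1, [0, 0, -0.013], [0, 0, 1]],
  [-1, [0, 0, -0.013], [0, 0, 1]],
  [-1, [0, 0, -0.013], [0, 0, 1]],
  [-1, [0, 0, -0.013], [0, 0, 1]],
  [-1, [0, 0, -0.013], [0, 0, 1]],
])

```text
time_s: 0.93
eef_pos: [183.3, 491.8, 322.6]
ee_rot: [0.0, 0.648, 0.762, -0.0]
force: [0.3, -0.3, 0.4]
grip_width: 0.998
grip_force: 0.0
```

Emit:
servo_tool([
  [-1, [-0.036, 0.014, 0], [0, 0, 0]],
  [-1, [-0.036, 0.014, 0], [0, 0, 0]],
  [-1, [-0.036, 0.014, 0], [0, 0, 0]],
  [-1, [-0.036, 0.014, 0], [0, 0, 0]],
  [-1, [-0.036, 0.014, 0], [0, 0, 0]],
  [-1, [-0.036, 0.014, 0], [0, 0, 0]],
  [-1, [-0.036, 0.014, 0], [0, 0, 0]],
  [-1, [-0.036, 0.014, 0], [0, 0, 0]],
])

```text
time_s: 1.6
eef_pos: [342.0, 224.8, 322.2]
ee_rot: [-0.0, 0.646, 0.764, -0.0]
force: [1.0, -0.2, 0.2]
grip_width: 1.003
grip_force: 0.0
```

Emit:
servo_tool([
  [-1, [-0.036, 0.014, 0], [0, 0, 0]],
  [-1, [-0.036, 0.014, 0], [0, 0, 0]],
  [-1, [-0.036, 0.014, 0], [0, 0, 0]],
  [-1, [-0.036, 0.014, 0], [0, 0, 0]],
  [-1, [-0.036, 0.014, 0], [0, 0, 0]],
  [-1, [-0.036, 0.014, 0], [0, 0, 0]],
  [-1, [-0.03, 0.014, 0], [0, 0, 0]],
  [-1, [0, 0, 0], [0, 0, 0]],
  [-1, [0, 0, 0], [0, 0, 0]],
])

```text
time_s: 2.35
eef_pos: [479.3, -0.8, 321.4]
ee_rot: [-0.001, 0.647, 0.763, -0.0]
force: [0.6, 0.3, 0.3]
grip_width: 0.998
grip_force: 0.0
```

```bash
cat >> h.py <<'E'
from scipy.optimize import least_squares
def circ(xy,r=None,c0=None):
    c0=xy.mean(0) if c0 is None else c0
    f=(lambda p:np.hypot(*(xy-p[:2]).T)-(p[2] if r is None else r))
    s=least_squares(f,[*c0,r or 45],loss='soft_l1',f_scale=1.5); return s.x.round(1),np.sqrt(np.mean(s.fun**2)).round(2)
E
python3 - <<'E'
from h import *
s=sense();print(s['time_s'],s['eef_pos'],s['ee_rot'],s['joints'].round(2))
save('wrist','pics/w1.png')
c=load('wrist');print(c['T_tool_cam'])
for nm in('wrist','top'):
  Q=cloud(load(nm)).reshape(-1,3)
  k=(np.hypot(Q[:,0]-495,Q[:,1]+10)<75)&(abs(Q[:,2]-90)<5);q=Q[k]
  if k.sum()<20: continue
  x,_=circ(q[:,:2]); print(nm,k.sum(),x,np.percentile(q[:,2],[5,50,95]))
  d=np.hypot(*(q[:,:2]-x[:2]).T);a=np.arctan2(*(q[:,:2]-x[:2]).T[::-1])
  b=np.digitize(a,np.linspace(-np.pi,np.pi,25))
  inn=np.array([q[b==i][d[b==i].argmin(),:2] for i in np.unique(b)]);out=np.array([q[b==i][d[b==i].argmax(),:2] for i in np.unique(b)])
  print(circ(inn),circ(out))
E
```

```text
2.35 [479.34579574  -0.79270462 321.40912812] [-9.30018335e-04  6.46635657e-01  7.62798346e-01 -3.81384668e-04] [-0.25  0.15  1.37  0.    1.62 -0.41]
[[ 3.26027321e-04 -9.51009904e-01 -3.09160242e-01  7.81599724e+01]
 [ 9.99999507e-01  5.99917548e-04 -7.90853208e-04  4.73524874e-01]
 [ 9.37579888e-04 -3.09159832e-01  9.51009631e-01 -1.82417846e+02]
 [ 0.00000000e+00  0.00000000e+00  0.00000000e+00  1.00000000e+00]]
wrist 3234 [492.1   1.5  41.4] [87.37592698 90.47122833 92.02442235]
(array([492.3,   0.9,  32.4]), np.float64(0.24)) (array([492.3,   1.1,  49.8]), np.float64(0.45))
top 535 [490.    1.6  42. ] [85.9044281  89.92088219 94.1016943 ]
(array([490.4,   1.5,  32.8]), np.float64(0.74)) (array([490.2,   1.1,  50. ]), np.float64(0.81))
```

View pics/w1.png

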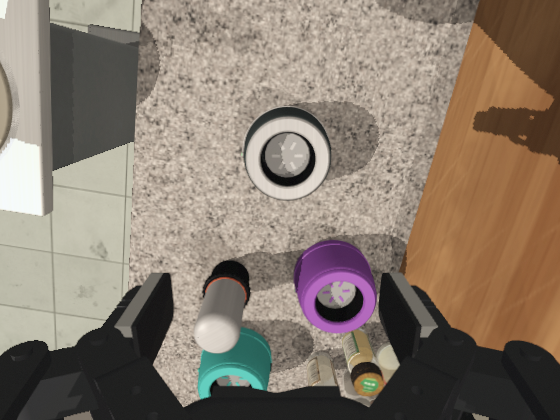

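The wrist view shows the grey mill rim centred at (287,153) and the cup at (225,300), beside the turquoise decoy. The mill fit is good; I'll now fit the cup's axis.

```bash
python3 - <<'E'
from h import *
for nm in('wrist','top','side'):
  q=cloud(load(nm)).reshape(-1,3); d=np.hypot(q[:,0]-438,q[:,1]+208)
  k=(d<40)&(q[:,2]>66)&(q[:,2]<132); print(nm,k.sum(),circ(q[k,:2],28.,[438,-208]))
  k=(d<45)&(q[:,2]>146); print(q[k].mean(0))
  k=(d<60)&(q[:,2]>43)&(q[:,2]<54); print('col',k.sum(),circ(q[k,:2],35.,[438,-208]))
E
```

```text
wrist 1154 (array([ 440.8, -211.9,   28. ]), np.float64(0.43))
[ 441.32283947 -208.15897882  149.25914378]
col 184 (array([ 440.6, -213.1,   35. ]), np.float64(0.75))
top 148 (array([ 439.4, -211. ,   28. ]), np.float64(0.76))
[ 462.9590016  -207.75059453  594.33976085]
col 31 (array([ 440. , -212.6,   35. ]), np.float64(1.99))
side 121 (array([ 439.9, -211.3,   28. ]), np.float64(2.3))
[ 435.01012637 -206.52101957  150.9127807 ]
col 1 (array([ 436.4, -208.7,   35. ]), np.float64(0.0))
```

Emit:
servo_tool([
  [-1, [-0.029, -0.0104, 0], [0, 0, 0]],
  [-1, [-0.029, -0.0104, 0], [0, 0, 0]],
  [-1, [-0.029, -0.0104, 0.0], [0, 0, 0]],
  [-1, [-0.029, -0.0104, 0.0], [0, 0, 0]],
  [-1, [-0.029, -0.0104, 0.02], [0, 0, 0]],
  [-1, [-0.029, -0.0104, 0.03], [0, 0, 0]],
  [-1, [-0.028, -0.0104, 0.03], [0, 0, 0]],
  [-1, [0, 0, 0.03], [0, 0, 0]],
  [-1, [0, 0, 0.02], [0, 0, 0]],
  [-1, [0, 0, 0], [0, 0, 0]],
])

```text
time_s: 3.23
eef_pos: [439.5, -207.5, 190.3]
ee_rot: [-0.003, 0.645, 0.764, 0.0]
force: [-0.5, 0.1, -1.0]
grip_width: 1.0
grip_force: 0.0
```

```bash
python3 - <<'E'
from h import *
s=sense();print(s['time_s'],s['eef_pos'],s['ee_rot'],s['joints'].round(2))
m=R.from_quat(np.roll(s['ee_rot'],-1)).as_matrix()
print(m.T@(np.array([440.6,-212,84])-s['eef_pos']))
save('wrist','pics/w2.png')
q=cloud(load('wrist')).reshape(-1,3); d=np.hypot(q[:,0]-438,q[:,1]+208)
k=(d<40)&(q[:,2]>66)&(q[:,2]<132); print(k.sum(),circ(q[k,:2],28.,[440,-208]))
E
```

```text
3.2333 [ 439.53668566 -207.50097161  190.32368275] [-3.48991308e-03  6.45439530e-01  7.63803400e-01  1.18869274e-05] [-0.68  0.23  1.61  0.    1.31 -0.85]
[ -5.18175925   0.77495963 106.29509028]
954 (array([ 441.1, -211.6,   28. ]), np.float64(0.11))
```

View pics/w2.png

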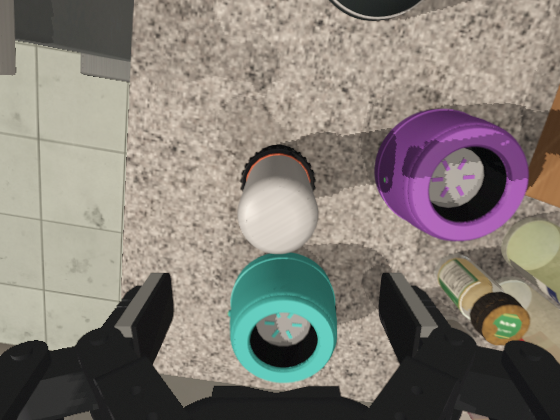

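The cup's steel end is at (278,215), centred between the fingers. I'll descend and grip it.

Emit:
servo_tool([
  [-1, [-0.004, 0.001, 0.02], [0, 0, 0]],
  [-1, [0, 0, 0.025], [0, 0, 0]],
  [-1, [0, 0, 0.025], [0, 0, 0]],
  [-1, [0, 0, 0.02], [0, 0, 0]],
  [-1, [0, 0, 0.016], [0, 0, 0]],
  [-1, [0, 0, 0], [0, 0, 0]],
  [-1, [0, 0, 0], [0, 0, 0]],
])

```text
time_s: 3.87
eef_pos: [443.7, -213.3, 89.3]
ee_rot: [0.001, 0.645, 0.764, 0.0]
force: [-0.2, -0.0, 0.1]
grip_width: 1.002
grip_force: 0.0
```

Emit:
servo_tool([
  [1, [0, 0, 0], [0, 0, 0]],
  [1, [0, 0, 0], [0, 0, 0]],
  [1, [0, 0, 0], [0, 0, 0]],
  [1, [0, 0, 0], [0, 0, 0]],
  [1, [0, 0, 0], [0, 0, 0]],
  [1, [0, 0, 0], [0, 0, 0]],
  [1, [0, 0, 0], [0, 0, 0]],
  [1, [0, 0, 0], [0, 0, 0]],
  [1, [0, 0, 0], [0, 0, 0]],
  [1, [0, 0, 0], [0, 0, 0]],
], squeeze=90)

```text
time_s: 4.7
eef_pos: [443.7, -214.5, 90.3]
ee_rot: [0.002, 0.646, 0.764, -0.0]
force: [-4.2, 0.7, 14.6]
grip_width: 0.61
grip_force: 91.4
```

Gripped. I'll lift it.

Emit:
servo_tool([
  [1, [0, 0, -0.005], [0, 0, 0]],
  [1, [0, 0, -0.015], [0, 0, 0]],
  [1, [0, 0, -0.025], [0, 0, 0]],
  [1, [0, 0, -0.03], [0, 0, 0]],
  [1, [0, 0, -0.03], [0, 0, 0]],
  [1, [0, 0, -0.02], [0, 0, 0]],
  [1, [0, 0, -0.01], [0, 0, 0]],
  [1, [0, 0, 0], [0, 0, 0]],
  [1, [0, 0, 0], [0, 0, 0]],
])

```text
time_s: 5.45
eef_pos: [442.5, -213.2, 221.8]
ee_rot: [-0.001, 0.646, 0.764, -0.0]
force: [-0.4, 0.3, -2.7]
grip_width: 0.608
grip_force: 94.6
```

```bash
cat >> h.py <<'E'
def cupaxis(P,s):
    """fit barrel cylinder (r=28) in tool frame with wrist cloud"""
    m=R.from_quat(np.roll(s['ee_rot'],-1)).as_matrix(); q=(P.reshape(-1,3)-s['eef_pos'])@m
    k=(np.hypot(q[:,0],q[:,1])<40)&(q[:,2]>-45)&(q[:,2]<25); q=q[k]; n=len(q)
    f=lambda p:np.hypot(q[:,0]-p[0]-p[2]*q[:,2],q[:,1]-p[1]-p[3]*q[:,2])-28
    r=least_squares(f,[0,0,0,0],loss='soft_l1',f_scale=1); return n,r.x.round(3),m
E
python3 - <<'E'
from h import *
s=sense();print(s['time_s'],s['eef_pos'],s['ee_rot'],s['force'],s['grip_width'])
save('wrist','pics/w3.png')
n,x,m=cupaxis(cloud(load('wrist')),s);print(n,x)
P=cloud(load('wrist'))
q=(P.reshape(-1,3)-s['eef_pos'])@m
for z in range(-70,100,10):
  k=(abs(q[:,1])<50)&(q[:,0]>-5)&(q[:,0]<60)&(abs(q[:,2]-z)<5)
  if k.sum(): print(z,k.sum(),q[k].min(0).round(),q[k].max(0).round())
E
```

```text
5.45 [ 442.47957594 -213.17317188  221.8281439 ] [-6.09099794e-04  6.45732438e-01  7.63563519e-01 -1.45802249e-05] [-0.373275    0.25874204 -2.72091385] 0.6080555637955734
3472 [ 2.523 -0.553  0.003 -0.018]
-70 1368 [ -5. -39. -75.] [ 10.  40. -65.]
-60 10165 [ -5. -39. -65.] [ 29.  40. -55.]
-50 2179 [ -5. -39. -55.] [ 31.  39. -45.]
-40 782 [ 12. -26. -45.] [ 31.  26. -35.]
-30 646 [ 12. -26. -35.] [ 31.  25. -25.]
-20 546 [ 11. -27. -25.] [ 31.  25. -15.]
-10 468 [ 14. -26. -15.] [31. 25. -5.]
0 401 [ 14. -26.  -5.] [31. 25.  5.]
10 340 [ 13. -26.   5.] [31. 25. 15.]
20 289 [ 14. -27.  15.] [31. 24. 25.]
30 1587 [ -3. -36.  25.] [37. 33. 35.]
40 396 [ -2. -36.  35.] [37. 33. 45.]
50 50 [  7. -34.  45.] [37. 33. 48.]
70 60 [ 25. -22.  66.] [33. 16. 75.]
80 95 [ 23. -23.  75.] [33. 19. 84.]
```

View pics/w3.png

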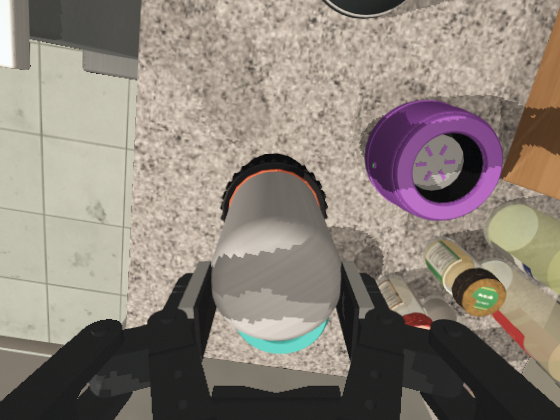

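The cup is held on axis, with collar centre at (275,200) and about 1° of tilt. I'll level it and move over the mill.

Emit:
servo_tool([
  [1, [0.015, 0.006, 0], [-0.17, 0, 0]],
  [1, [0.03, 0.013, 0], [0, 0, 0]],
  [1, [0.03, 0.013, 0], [0, 0, 0]],
  [1, [0.03, 0.013, 0], [0, 0, 0]],
  [1, [0.03, 0.013, 0], [0, 0, 0]],
  [1, [0.03, 0.013, 0], [0, 0, 0]],
  [1, [0.025, 0.01, 0], [0, 0, 0]],
  [1, [0.01, 0.004, 0], [0, 0, 0]],
  [1, [0, 0, 0], [0, 0, 0]],
  [1, [0, 0, 0], [0, 0, 0]],
])

```text
time_s: 6.33
eef_pos: [492.9, -1.9, 223.2]
ee_rot: [0.005, 0.645, 0.764, 0.006]
force: [0.2, -0.8, -2.1]
grip_width: 0.605
grip_force: 94.8
```

```bash
cat > chk.py <<'E'
from h import *
s=sense();snap('wrist');P=cloud(load('wrist'));n,x,m=cupaxis(P,s)
print(s['time_s'],s['eef_pos'],s['ee_rot'],s['force'].round(1),n,x)
ax=m@np.array([x[2],x[3],1]);p=s['eef_pos']+m@np.array([x[0],x[1],0]);print('axis',ax.round(4),'nose',(p+84*ax).round(1))
q=P.reshape(-1,3);d=np.hypot(q[:,0]-492,q[:,1]-1)
k=(abs(q[:,2]-90)<3)&(d<53)&(d>29);print('rim',k.sum(), circ(q[k,:2],41.,[492,1]) if k.sum()>30 else '')
if k.sum()>30:
  o=q[k];a=np.arctan2(o[:,1]-1,o[:,0]-492);b=np.digitize(a,np.linspace(-np.pi,np.pi,37));
  out=np.array([o[b==i][np.hypot(o[b==i,0]-492,o[b==i,1]-1).argmax(),:2] for i in np.unique(b)]);print(len(out),circ(out,50.,[492,1]))
  for i in (0,1): 
    pass
t=m.T@(np.array([492.2,1.,0])-(p+84*ax));print('move tool',t.round(1))
E
python3 chk.py
```

```text
6.3333 [492.9221857   -1.86892229 223.19390065] [0.00506111 0.64531851 0.76387055 0.00633911] [ 0.2 -0.8 -2.1] 3457 [ 2.461e+00 -5.470e-01  1.000e-03 -1.800e-02]
axis [-0.002   0.0011 -1.0002] nose [491.8   0.6 139.2]
rim 2932 (array([492.3,   1.5,  41. ]), np.float64(4.77))
22 (array([ 4.927e+02, -4.000e-01,  5.000e+01]), np.float64(0.54))
move tool [  0.3  -1.8 139.2]
```

Emit:
servo_tool([
  [1, [0.0003, 0.0002, 0.02], [0, 0, 0]],
  [1, [0, -0.0004, 0.015], [0, 0, 0]],
  [1, [0, -0.0003, 0.006], [0, 0, 0]],
  [1, [0, -0.0001, 0.006], [0, 0, 0]],
  [1, [0, -0.0001, 0.006], [0, 0, 0]],
  [1, [0, -0.0001, 0.004], [0, 0, 0]],
  [1, [0, -0.0001, 0.004], [0, 0, 0]],
  [1, [0, 0, 0], [0, 0, 0]],
])

```text
time_s: 7.05
eef_pos: [493.3, -1.8, 162.6]
ee_rot: [0.005, 0.646, 0.763, 0.007]
force: [0.2, 0.6, -2.7]
grip_width: 0.607
grip_force: 94.8
```

```bash
python3 chk.py
```

```text
7.05 [493.33415377  -1.83179061 162.62147155] [0.00542981 0.64577669 0.76347825 0.00662879] [ 0.2  0.6 -2.7] 3479 [ 2.505e+00 -5.490e-01  2.000e-03 -1.800e-02]
axis [-0.0012  0.0021 -1.0002] nose [492.3   0.7  78.6]
rim 4528 (array([492.5,   1.1,  41. ]), np.float64(4.76))
26 (array([ 4.928e+02, -2.000e-01,  5.000e+01]), np.float64(0.78))
move tool [ 0.3 -1.4 78.6]
```

The nose is in the well with no contact force. I'll go on down to the plate.

Emit:
servo_tool([
  [1, [0, -0.0001, 0.005], [0, 0, 0]],
  [1, [0, -0.0001, 0.005], [0, 0, 0]],
  [1, [0, -0.0001, 0.004], [0, 0, 0]],
  [1, [0, 0, 0.003], [0, 0, 0]],
  [1, [0, 0, 0.003], [0, 0, 0]],
  [1, [0, 0, 0.002], [0, 0, 0]],
  [1, [0, 0, 0.002], [0, 0, 0]],
  [1, [0, 0, 0], [0, 0, 0]],
])

```text
time_s: 7.77
eef_pos: [494.3, -2.2, 142.0]
ee_rot: [0.007, 0.646, 0.764, 0.007]
force: [-7.1, 0.2, 25.6]
grip_width: 0.604
grip_force: 98.0
```

Emit:
servo_tool([
  [1, [0, 0, 0.001], [0, 0, 0]],
  [1, [0, 0, 0.001], [0, 0, 0]],
  [1, [0, 0, 0.001], [0, 0, 0]],
  [1, [0, 0, 0.001], [0, 0, 0]],
  [1, [0, 0, 0], [0, 0, 0]],
])

```text
time_s: 8.18
eef_pos: [495.3, -2.8, 141.7]
ee_rot: [0.01, 0.645, 0.764, 0.007]
force: [-15.8, -0.9, 56.4]
grip_width: 0.605
grip_force: 101.9
```

The TCP was 90.3 above the underside at pick-up, so 141.7 now means the underside is at about 51.5, which is the stop. I'll ease the force a little and hold for over 2 s.

Emit:
servo_tool([
  [1, [0, 0, -0.002], [0, 0, 0]],
  [1, [0, -0.0005, 0], [0, 0, 0]],
  [1, [0, -0.0005, 0], [0, 0, 0]],
  [1, [0, 0, 0], [0, 0, 0]],
  [1, [0, 0, 0], [0, 0, 0]],
  [1, [0, 0, 0], [0, 0, 0]],
  [1, [0, 0, 0], [0, 0, 0]],
  [1, [0, 0, 0], [0, 0, 0]],
])

```text
time_s: 8.85
eef_pos: [494.4, -2.6, 141.8]
ee_rot: [0.009, 0.645, 0.764, 0.008]
force: [-8.7, 1.4, 38.7]
grip_width: 0.606
grip_force: 99.7
```

```bash
python3 chk.py; python3 - <<'E'
from h import *
save('side','pics/s2.png')
I=cv2.imread('pics/s2.png')[170:290,210:370];cv2.imwrite('pics/s2c.png',cv2.resize(I,None,fx=5,fy=5,interpolation=cv2.INTER_CUBIC)[:600,:800])
E
```

```text
8.85 [494.42107936  -2.59132274 141.8130171 ] [0.00904394 0.64546509 0.76369558 0.00787905] [-8.7  1.4 38.7] 3591 [ 2.923 -0.993  0.011 -0.027]
axis [-0.0045  0.0067 -1.0004] nose [492.6   0.7  57.7]
rim 5424 (array([492.5,   1.5,  41. ]), np.float64(4.46))
26 (array([ 4.927e+02, -3.000e-01,  5.000e+01]), np.float64(0.68))
move tool [ 0.6 -1.7 57.7]
```

View pics/s2c.png

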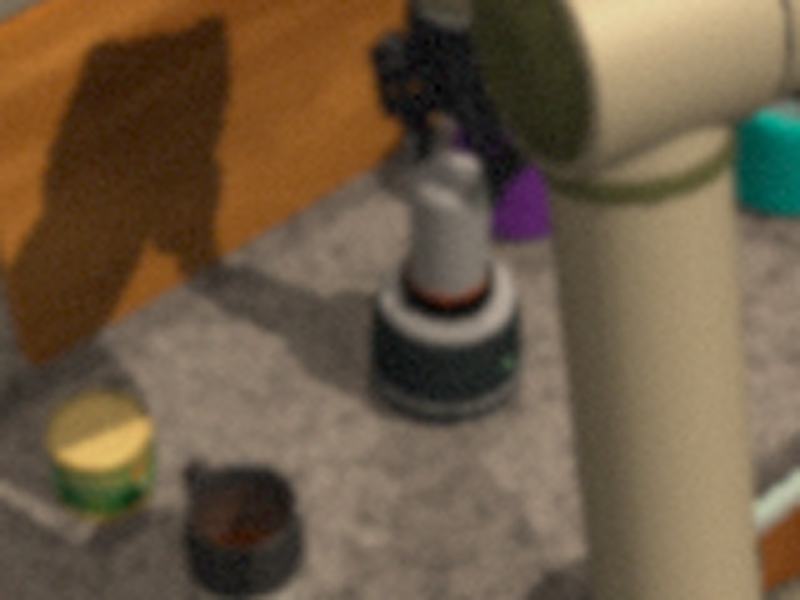

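The side crop shows the cup standing in the grey mill at crop (448,300), with the collar close to the rim and a green lamp at (508,362). I'll check the depth from the cup's top height, which should be 202 when fully down.

```bash
python3 - <<'E'
from h import *
q=cloud(load('wrist')).reshape(-1,3);d=np.hypot(q[:,0]-493.5,q[:,1]-1)
k=(d<18)&(q[:,2]>150)&(q[:,2]<230);print(k.sum(),np.percentile(q[k,2],[50,90,98]))
d=np.hypot(q[:,0]-493,q[:,1]-1);k=(d<36)&(d>31)&(q[:,2]>80)&(q[:,2]<130);print(k.sum(),np.percentile(q[k,2],[50,90,98]), 'collar top exp 108')
q=cloud(load('side')).reshape(-1,3);d=np.hypot(q[:,0]-493,q[:,1]-1)
k=(d<20)&(q[:,2]>150)&(q[:,2]<225);print(k.sum(),np.percentile(q[k,2],[50,90,98]))
E
```

```text
5860 [202.40124663 203.18342932 203.62961651]
1658 [103.56351866 108.90857957 109.67736745] collar top exp 108
67 [202.36888551 206.69318833 209.3815359 ]
```

Emit:
servo_tool([
  [1, [0, 0, 0], [0, 0, 0]],
  [1, [0, 0, 0], [0, 0, 0]],
  [1, [0, 0, 0], [0, 0, 0]],
  [1, [0, 0, 0], [0, 0, 0]],
  [1, [0, 0, 0], [0, 0, 0]],
  [1, [0, 0, 0], [0, 0, 0]],
  [1, [0, 0, 0], [0, 0, 0]],
  [1, [0, 0, 0], [0, 0, 0]],
  [1, [0, 0, 0], [0, 0, 0]],
  [1, [0, 0, 0], [0, 0, 0]],
])

```text
time_s: 9.78
eef_pos: [494.4, -2.6, 141.8]
ee_rot: [0.009, 0.645, 0.764, 0.008]
force: [-8.5, -0.4, 38.0]
grip_width: 0.608
grip_force: 99.7
```

The top is at 202.4, so it's fully down. I'll hold a little longer, then draw it up.

Emit:
servo_tool([
  [1, [0, 0, 0], [0, 0, 0]],
  [1, [0, 0, 0], [0, 0, 0]],
  [1, [0, 0, 0], [0, 0, 0]],
  [1, [0, 0, 0], [0, 0, 0]],
  [1, [0, 0, 0], [0, 0, 0]],
  [1, [0, 0, 0], [0, 0, 0]],
  [1, [0, 0, 0], [0, 0, 0]],
  [1, [0, 0, 0], [0, 0, 0]],
])

```text
time_s: 10.45
eef_pos: [494.4, -2.6, 141.8]
ee_rot: [0.009, 0.645, 0.764, 0.008]
force: [-8.4, -0.5, 38.5]
grip_width: 0.609
grip_force: 99.7
```

Emit:
servo_tool([
  [1, [0, 0, -0.005], [0, 0, 0]],
  [1, [0, 0.0002, -0.008], [0, 0, 0]],
  [1, [0, 0.0002, -0.01], [0, 0, 0]],
  [1, [0, 0.0003, -0.015], [0, 0, 0]],
  [1, [0, 0.0003, -0.02], [0, 0, 0]],
  [1, [0, 0.0003, -0.025], [0, 0, 0]],
  [1, [0, 0, -0.03], [0, 0, 0]],
  [1, [0, 0, -0.03], [0, 0, 0]],
  [1, [0, 0, -0.03], [0, 0, 0]],
  [1, [0, 0, -0.03], [0, 0, 0]],
], squeeze=110)

```text
time_s: 11.28
eef_pos: [489.9, -2.2, 341.4]
ee_rot: [0.005, 0.646, 0.764, 0.007]
force: [0.8, -0.6, -3.5]
grip_width: 0.6
grip_force: 114.9
```

```bash
python3 -c "
from h import *
s=sense();print(s['joints'].round(2),s['eef_pos'],s['grip_width'])
# clearance: tall stuff
q=cloud(load('top')).reshape(-1,3);k=(q[:,2]>250)&(q[:,0]>200)&(q[:,0]<800)&(abs(q[:,1])<600);print(q[k].min(0),np.percentile(q[k],[1,5,50],axis=0))
q=cloud(load('side')).reshape(-1,3);k=(q[:,2]>150)&(q[:,0]>200)&(q[:,0]<900)&(abs(q[:,1])<700);print(np.percentile(q[k],[1,5,50],axis=0))"
```

```text
[-0.25  0.16  1.31  0.01  1.66 -0.41] [489.93110491  -2.19960427 341.39016818] 0.5998701779953927
[ 446.55152695 -275.17512603  252.48432539] [[ 447.78960092 -177.17320986  874.3243913 ]
 [ 478.50616135  -71.84136462  892.10446465]
 [ 479.7219542   200.23549885 1050.66054968]]
[[ 212.09181855 -657.33768783  160.57433285]
 [ 278.80928378 -645.18397598  197.75789962]
 [ 761.85232435  122.83591375  524.83999186]]
```

The cup is out. I'll start the tilt about tool y and watch the joints.

Emit:
servo_tool([
  [1, [0, 0, 0], [0, 0, 0]],
  [1, [0, -0.01, 0], [0, 0.5, 0]],
  [1, [0, -0.01, 0], [0, 0.8, 0]],
  [1, [0, -0.01, 0], [0, 0.8, 0]],
  [1, [0, -0.01, 0], [0, 0.8, 0]],
])

```text
time_s: 11.7
eef_pos: [450.5, -8.8, 339.1]
ee_rot: [-0.111, 0.637, 0.756, 0.106]
force: [0.7, -0.1, -3.1]
grip_width: 0.6
grip_force: 115.0
```

```bash
python3 -c "
from h import *
s=sense();print(s['joints'].round(2),s['eef_pos'],s['grip_width'],s['force'])"
```

```text
[-0.46  0.13  1.39  0.26  1.79 -0.59] [450.46404241  -8.78914124 339.08178216] 0.5998866240452706 [ 0.6644719  -0.08595088 -3.06516085]
```

Emit:
servo_tool([
  [1, [0.003, 0, -0.004], [0, 0.8, 0]],
  [1, [0.003, 0, -0.004], [0, 0.8, 0]],
  [1, [0.003, 0, -0.003], [0, 0.8, 0]],
  [1, [0.004, 0, -0.003], [0, 0.8, 0]],
  [1, [0.004, 0, -0.002], [0, 0.8, 0]],
  [1, [0.004, 0, 0], [0, 0.8, 0]],
  [1, [0.004, 0, 0], [0, 0.8, 0]],
  [1, [0.004, 0, 0], [0, 0.8, 0]],
])

```text
time_s: 12.37
eef_pos: [447.8, 6.8, 369.8]
ee_rot: [-0.353, 0.567, 0.676, 0.309]
force: [0.4, 0.6, -2.8]
grip_width: 0.597
grip_force: 115.3
```

```bash
python3 -c "
from h import *
s=sense();print(s['joints'].round(2),s['eef_pos'],s['grip_width'],s['force']);print(R.from_quat(np.roll(s['ee_rot'],-1)).as_matrix().round(3))"
```

```text
[-0.67  0.31  1.37  0.73  2.14 -0.66] [447.81453997   6.82010785 369.78263789] 0.5966101768975981 [ 0.37317722  0.60425231 -2.78976321]
[[-0.106  0.986 -0.127]
 [ 0.549  0.165  0.819]
 [ 0.829  0.017 -0.559]]
```

Emit:
servo_tool([
  [1, [0.003, 0, 0], [0, 0.8, 0]],
  [1, [0.003, 0, 0], [0, 0.8, 0]],
  [1, [0.003, 0, 0], [0, 0.8, 0]],
  [1, [0.003, 0, 0], [0, 0.8, 0]],
  [1, [0, 0, 0], [0, 0.8, 0]],
  [1, [0, 0, 0], [0, 0.8, 0]],
  [1, [0, 0, 0], [0, 0.6, 0]],
  [1, [0, 0, 0], [0, 0, 0]],
  [1, [0, 0, 0], [0, 0, 0]],
])

```text
time_s: 13.12
eef_pos: [446.8, 12.4, 380.1]
ee_rot: [-0.527, 0.46, 0.552, 0.454]
force: [0.4, -0.7, -2.0]
grip_width: 0.596
grip_force: 115.7
```

```bash
python3 -c "
from h import *
save('side','pics/s3.png');exec(open('chk.py').read());print(s['joints'].round(2),s['grip_width'])"
```

```text
13.1667 [446.7676382   12.41556048 380.72007642] [-0.52649227  0.45965258  0.55292356  0.45365287] [ 1.3  0.5 -2.3] 3111 [ 3.304 -0.575 -0.026 -0.019]
axis [-0.1833  0.9817 -0.0603] nose [430.7  94.9 378.9]
rim 0 
move tool [-383.    38.3  -89.8]
[-0.72  0.49  1.49  1.07  2.34 -0.65] 0.5990276288177643
```

View pics/s3.png

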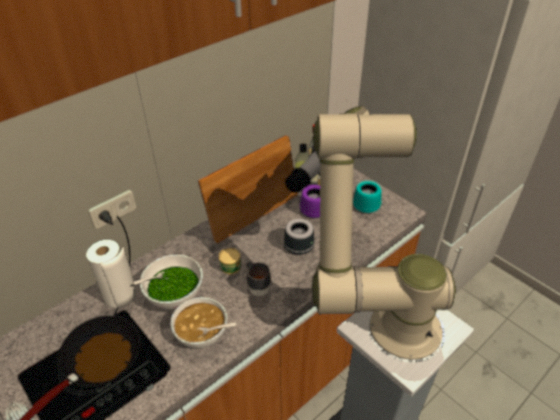

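The side view shows the cup held level in the air, nose at (298,180), with all the bystanders in place. Its nose is about 3.5° low, so I'll trim that and check that the grip isn't creeping.

Emit:
servo_tool([
  [1, [0, 0, 0], [0, 0.5, 0]],
  [1, [0, 0, 0], [0, 0, 0]],
  [1, [0, 0, 0], [0, 0, 0]],
  [1, [0, 0, 0], [0, 0, 0]],
  [1, [0, 0, 0], [0, 0, 0]],
  [1, [0, 0, 0], [0, 0, 0]],
  [1, [0, 0, 0], [0, 0, 0]],
  [1, [0, 0, 0], [0, 0, 0]],
  [1, [0, 0, 0], [0, 0, 0]],
  [1, [0, 0, 0], [0, 0, 0]],
])

```text
time_s: 14.05
eef_pos: [446.6, 12.4, 380.9]
ee_rot: [0.541, -0.447, -0.538, -0.466]
force: [-0.1, 0.0, -2.2]
grip_width: 0.597
grip_force: 115.6
```

```bash
python3 chk.py | head -2
```

```text
14.05 [446.62664189  12.41746034 380.87774721] [ 0.5414434  -0.44695608 -0.53836339 -0.46608385] [-0.1  0.  -2.2] 3088 [ 3.323 -0.563 -0.027 -0.019]
axis [-0.1847  0.9833 -0.0065] nose [430.5  94.8 383.6]
```

The cup is level to within 0.5°, there's no creep, and it's 380 mm up. Handing in.

```bash
python3 -c "
from rig import *
print(finish_job())"
```

```text
the job is handed in; nothing more can be done
None
```

The job is handed in: the cup was pressed fully down in the mill for about 2.4 s, drawn out, and is now held level about 380 mm above the worktop, clear of everything, with the other things left where they stood.

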